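# Set a turned chair leg up in its drilling cradle

## Task

Set up the turned chair leg for drilling: seat the low V-block in the cradle recess next to the stop block and the tall V-block in the other recess, both with their Vs running along the cradle, and lay the leg level in the two Vs with its thick foot end close up to the stop block. Then set the drill guide astride the plain band in the middle of the leg, between the two beads, with its hole pointing straight up. Leave the offcut, the try square and the callipers where they lie.

Things in the scene. Friction and masses are not known exactly. Their poses are not given: they have to be found in the camera images.
- bed: cradle: fixed plywood board 260 x 104 x 14 mm with 8 mm high cleats framing two equal recesses, and a flat pad, level with the cleats, between them. Origin: middle of its underside, on the bench; x along it, y across, z up. Recess centres at x = -87.5 and 87.5 mm; each 62 mm along x by 78 mm along y inside, floor 14 mm and cleat tops 22 mm above the bench
- foot_stop: fixed dark wooden stop block, 40 x 70 x 80 mm high, cork faces, two bolt heads on top (to 85.5 mm), just beyond one end of the cradle board; which end varies. Origin: middle of its underside, on the board's long centre line 153.5 mm from the board's origin; x along the board, z up. Its near face is 133.5 mm from the board's origin
- low_block: low wooden V-block, upright: 46 mm thick (x, along the V), 60 mm wide (y), 55 mm high; 90 degree V in its top, mouth 50 mm wide, bottom of the V 30 mm up; 0.11 kg. For the leg's thick foot. Origin: middle of its underside, z up; a half turn about z changes nothing
- tall_block: tall wooden V-block, upright: 36 mm thick (x, along the V), 60 mm wide (y), 72 mm high; 90 degree V in its top, mouth 50 mm wide, bottom of the V 47 mm up; 0.12 kg. For the leg's thin end. Origin: middle of its underside, z up; a half turn about z changes nothing
- leg: pale turned leg, 255 mm, 0.26 kg, lying with its axis 25 mm up. Origin: mid-length on the axis; x runs from thick foot to thin end. Along x, mm: foot dia 50, -127.5 to -50; neck; bead dia 50, -33 to -26; band dia 40, -24 to 24; bead dia 50, 26 to 33; thin end dia 26, 52 to 127.5. Mass centre near x = -30. On both seated blocks its axis is level, 79.4 mm above the bench
- guide: drill guide, standing: dark angle iron, ridge up along x, 34 mm long, 72 mm wide over its two feet (y), inside corner 32.5 mm up; on the ridge a bright metal block 36 x 36 mm (grip here), 36 to 71 mm up, with the drill hole in its top; 0.2 kg. Origin: midway between the feet, z up; a half turn changes nothing. Astride the band its origin is 4.2 mm below the leg's axis
- offcut: bystander: pale wooden offcut 42 x 58 x 26 mm, lying beyond the end of the cradle board that has no stop block; origin at the middle of its underside
- square: bystander: try square, wooden stock with a steel blade, 168 x 100 x 16 mm, lying behind the cradle; origin at the middle of its underside
- callipers: bystander: steel outside callipers lying flat, 112 x 136 x 12 mm, to the right of the work; origin at the middle of their underside
There are look-alikes about, which are no part of the job. What is shaped like the guide but red is not meant.

How it is judged:
By the outcome, as a careful person would: the job done as asked, in the order asked, and still so for the second after the job is handed in, with the robot touching nothing.
It also fails if it takes over 96 s, if anything falls off the work surface, if the arm or the gripper's body presses on something with over 40 N, if the wrist force passes 120 N, or if a joint passes its speed limit or range.

## Robot

A 6-joint arm with a two-finger parallel gripper is mounted at the origin on a cart in front of the work surface, level with it; the furniture and walls round the work are solid. World frame = base frame: x ahead of the robot, y to its left, z up, the work surface at z = 0. Lengths are in mm, angles in rad, forces in N, time in s.
With the tool pointing down it reaches from about 300 to 775 mm from the base axis. Payload 14.6 kg.
Tool frame: the origin (TCP) lies on the centre line of the jaws, within the pads' length; the fingertips stand manip.tcp_to_tips ahead of it and the grasp point (between the pads) lies 5 mm behind it (manip.tcp_to_tips is the distance from the TCP to the fingertips, in mm); z points along the fingers, y is the direction in which the jaws open and shut (so a half turn about z gives the same grasp; the last joint's range is limited). The gripper opens to 94 mm and grips with 3 to 60 N. Pads are 16 mm wide; open, the fingers measure 119 mm over their backs; the gripper's body (75 mm by 177 mm) begins 78 mm behind the grasp point.
Start: joints at [-1.371, 0.3, 1.521, -0, 1.321, -0.067], TCP at [144.999, -530.533, 219.446] pointing down, gripper open.
Joint ranges: [-3.03, 3.03], [-0.79, 2.21], [0.23, 2.52], [-1.04, 4.18], [0, 3.07], [-2.55, 2.55]. Speed limits (rad/s): [2.22, 2.22, 2.57, 3.14, 3.14, 3.14].

## Interface

Orientations are given as [roll, pitch, yaw] about the fixed x, y, z axes, in that order (R = Rz(yaw) Ry(pitch) Rx(roll)).
In Python, from cell import manip, optics, workorder gives the robot as it stands. The module is installed in compiled form; this text tells all that it offers.
- The arm moves only by the tool jog_arm, never from a script. Its argument "deltas" is text: rows parted by semicolons, each of 5 numbers parted by spaces: the shift along the tool's x, y, z in mm, then the turn about the tool's z in rad, then the finger opening in mm, from 0 to 94. In form: tx ty tz twist grip; .... A call has exactly 10 rows; each row is the pose to reach, as a shift and turn from the pose commanded when the call began, along the tool's axes at that moment; what a row does not reach only later rows make up. A row lasts 1/8 s, in which the tool goes at most 62.5 mm and 10.7 degrees, less where a joint would pass 70% of its speed; a pose out of reach is approached as far as the arm can. A call with a gripper value outside its range is refused whole. The fingers move at their own pace and stop on an object; "squeeze" is the grip in N (left out, the last holds). Time passes only in rows, so rows that repeat a pose let the fingers close, or fill a call up. It gives the time, the measured TCP pose, the force and the opening at its end, in the units of the state.
- manip.read_state(): the state, without advancing time (a new reading comes with each control period).
- optics.camera(name): name is "side" or "top"; returns (picture, depth): 400x640x3 uint8, red, green, blue; 400x640 float32, mm along the optical axis (not along the pixel's ray), 0 where there is no reading.
- optics.get_calibration(name): a dict with "intrinsics" (3x3 intrinsics, pixels), "R" (3x3) and "t" (3): a world point X has camera coordinates R X + t. Camera axes: x right, y down, z forward; pixel columns grow to the right and rows downward; lengths in mm; the calibration is good to about 2 mm. A picture is of the moment at which its call begins. get_calibration takes no time and is no camera call.
- workorder.sign_off(): hands the job in, once; it reports no verdict.
The state is a dict: "clock": time; "joints": joint angles; "qd": joint speeds; "effort": joint torques, N m; "eef_pos": TCP position; "eef_rot": TCP orientation; "wrist_force": force on the tool from outside, world axes, zero at the start; "moment": the same for the moment, N m; "finger_gap": finger opening in mm.
Only numpy, scipy, OpenCV 4.12 (cv2) and the standard library are available. Lean on these libraries where they do the work, as an engineer would, in place of code of your own. Each camera call takes 0.05 s, during which the arm holds its last target.

## Working session

There is one attempt and no reset: what is moved stays moved. The work goes in short steps, Python scripts to look and compute and a tool call to move; the robot and the scene stay as the last step left them, time stands still between calls to the robot, and variables do not carry over. Pictures are saved under pics/ and viewed, and the job is handed in when it is done.

Besides the shell and the picture viewer there is one more tool, called after "Call:" as name(argument=value, ...) on one line, values as JSON. jog_arm: Moves the arm, as the interface text tells. Its arguments: {"type":"object","properties":{"deltas":{"type":"string"},"squeeze":{"type":"number"}},"required":["deltas"]}

```bash
mkdir -p pics; ls; cat > h.py <<'E'
import numpy as np, cv2
from cell import manip, optics, workorder
def cam(n,save=None):
    p,d=optics.camera(n); 
    if save: cv2.imwrite('pics/'+save+'.png',p[:,:,::-1])
    np.savez('/tmp/'+n+'.npz',p=p,d=d)
    return p,d
def load(n):
    z=np.load('/tmp/'+n+'.npz'); return z['p'],z['d']
def cal(n):
    c=optics.get_calibration(n); return np.array(c['intrinsics']),np.array(c['R']),np.array(c['t']).ravel()
def pts(n,d):
    K,R,t=cal(n); v,u=np.mgrid[:d.shape[0],:d.shape[1]]
    P=np.stack([(u-K[0,2])/K[0,0]*d,(v-K[1,2])/K[1,1]*d,d],-1)
    W=(P-t)@R; W[d<=0]=np.nan; return W
def plane(n,uv,z):
    K,R,t=cal(n); uv=np.atleast_2d(uv).astype(float)
    r=np.c_[(uv[:,0]-K[0,2])/K[0,0],(uv[:,1]-K[1,2])/K[1,1],np.ones(len(uv))]@R
    c=-R.T@t; return c+r*((z-c[2])/r[:,2])[:,None]
def proj(n,X):
    K,R,t=cal(n); q=(np.atleast_2d(X)@R.T+t)@K.T; return q[:,:2]/q[:,2:]
E
python3 - <<'E'
from h import *
cam('top','top0');cam('side','side0')
print(manip.read_state(), manip.tcp_to_tips)
for n in('top','side'):
    K,R,t=cal(n);print(n,K,R,-R.T@t)
E
```

```text
pics
{'clock': 0.1, 'joints': array([-1.37059513e+00,  3.00374414e-01,  1.52153836e+00, -4.35245535e-06,
        1.32070333e+00, -6.65964075e-02]), 'qd': array([ 0.00100715, -0.00227567, -0.00080815, -0.00030293, -0.00181632,
       -0.00109222]), 'effort': array([ 1.21961995e-03, -5.32646048e+01, -3.53284800e+01,  7.09606125e-02,
        2.35157524e-02, -6.25227017e-05]), 'eef_pos': array([ 144.95615989, -530.31539788,  218.95742901]), 'eef_rot': array([-3.14057119e+00, -6.39014199e-05,  2.66798649e-01]), 'wrist_force': array([0.62731685, 0.30710702, 0.57094269]), 'moment': array([-0.00405969, -0.00691553, -0.01991942]), 'finger_gap': 94.09929417184458} 14.0
top [[385.16533965   0.         314.7709544 ]
 [  0.         385.16533965 201.10254139]
 [  0.           0.           1.        ]] [[-0.00574358 -0.99997492  0.00414471]
 [-0.99750692  0.00543778 -0.07035884]
 [ 0.07033454 -0.00453848 -0.99751314]] [ 501.82317193   46.02432091 1028.94283764]
side [[377.79985658   0.         320.11922507]
 [  0.         377.79985658 201.50125854]
 [  0.           0.           1.        ]] [[ 0.99978569  0.01701861 -0.0117871 ]
 [-0.00222236 -0.47785066 -0.87843828]
 [-0.02058227  0.87827622 -0.47771043]] [ 575.91487073 -848.19641145  564.7581664 ]
```

View pics/top0.png

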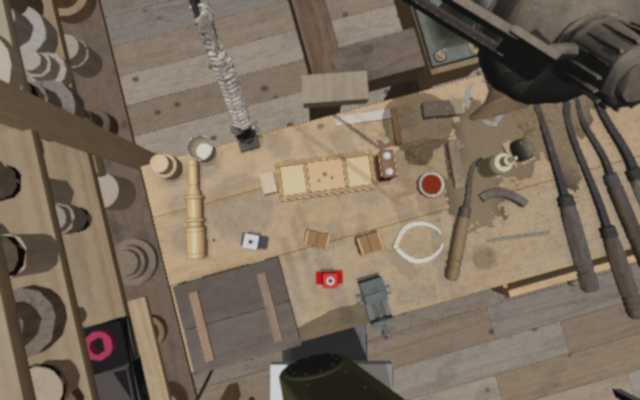

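View pics/side0.png

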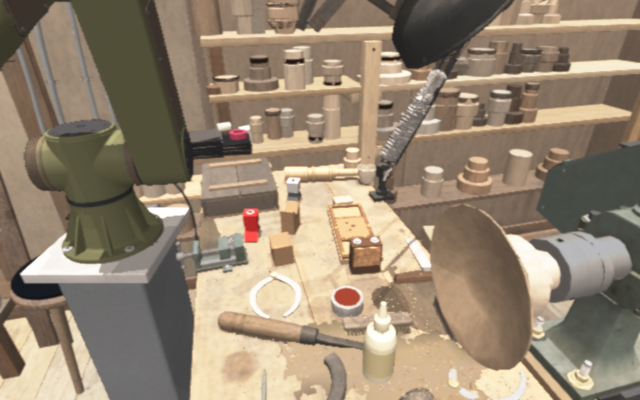

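```bash
python3 - <<'E'
from h import *
p,d=load('top')
c=p[130:310,150:450,::-1]
cv2.imwrite('pics/c1.png',cv2.resize(c,None,fx=2.66,fy=2.66,interpolation=cv2.INTER_CUBIC))
p2,d2=load('side')
cv2.imwrite('pics/c2.png',cv2.resize(p2[150:300,230:430,::-1],None,fx=4,fy=4,interpolation=cv2.INTER_CUBIC))
W=pts('top',d)
def row(u0,u1,v):
    print(v,[tuple(int(x) for x in W[v,u]) if np.isfinite(W[v,u,0]) else None for u in range(u0,u1,2)])
for v in (232,238,244): row(300,334,v)
for v in (236,242,248): row(352,386,v)
E
```

```text
232 [(492, 81, 1), (492, 75, 2), (492, 70, 0), (492, 63, 71), (492, 58, 73), (492, 53, 69), (492, 48, 64), (492, 43, 57), (492, 38, 54), (491, 33, 0), (491, 27, 1), (491, 22, 5), (491, 17, 0), (491, 11, 0), (491, 6, 0), (491, 1, 0), (491, -3, 1)]
238 [(476, 81, 0), (476, 75, 3), (476, 70, 0), (477, 63, 72), (477, 58, 71), (477, 54, 63), (477, 49, 58), (477, 44, 56), (477, 39, 51), (477, 33, 49), (477, 28, 54), (477, 24, 60), (477, 19, 67), (477, 14, 74), (477, 9, 74), (475, 1, 1), (475, -3, 0)]
244 [(460, 81, 0), (460, 75, 0), (463, 68, 74), (463, 63, 71), (462, 59, 67), (462, 54, 61), (462, 49, 58), (462, 44, 48), (462, 39, 52), (462, 34, 54), (462, 29, 58), (462, 24, 66), (462, 19, 67), (462, 14, 71), (459, 6, 2), (459, 1, 0), (459, -3, 0)]
236 [(480, -56, 2), (480, -62, 0), (480, -67, 0), (480, -73, -1), (480, -76, 14), (481, -78, 40), (481, -84, 36), (481, -89, 33), (481, -94, 35), (481, -99, 38), (481, -103, 42), (481, -108, 47), (481, -112, 50), (481, -117, 54), (480, -131, 0), (480, -137, 0), (480, -142, 1)]
242 [(464, -56, 0), (464, -62, 1), (465, -63, 34), (466, -66, 56), (466, -71, 56), (466, -77, 47), (466, -83, 41), (465, -89, 38), (465, -95, 31), (465, -99, 35), (466, -103, 42), (466, -108, 43), (466, -113, 48), (466, -117, 53), (466, -122, 53), (464, -136, 1), (464, -142, 0)]
248 [(449, -56, 2), (448, -62, 0), (448, -67, -2), (450, -68, 36), (451, -71, 55), (451, -76, 52), (451, -82, 47), (450, -88, 42), (450, -94, 37), (450, -99, 33), (450, -105, 32), (450, -108, 41), (450, -113, 42), (450, -118, 46), (451, -122, 51), (451, -126, 56), (448, -142, -1)]
```

View pics/c1.png

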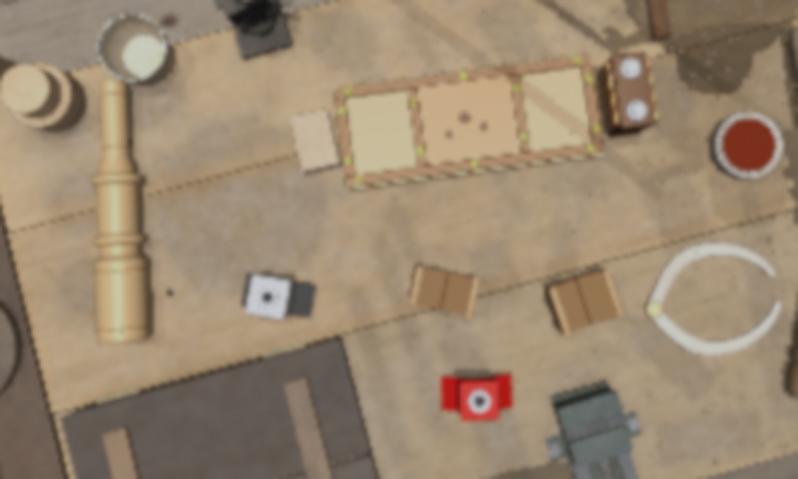

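View pics/c2.png

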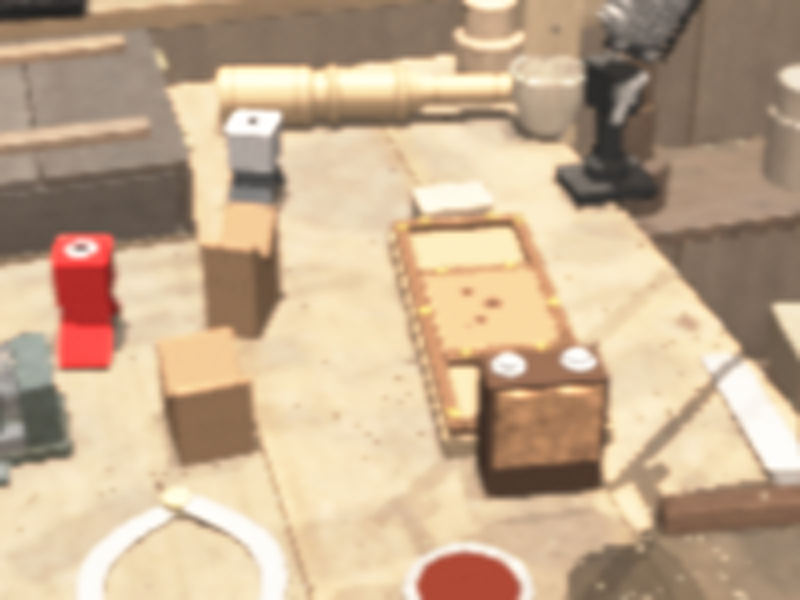

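```bash
cat > meas.py <<'E'
from h import *
p,d=load('top'); W=pts('top',d)
def blob(seed,lo,hi,box,open_=0):
    z=np.nan_to_num(W[...,2],nan=-99); m=((z>lo)&(z<hi)).astype(np.uint8)
    b=np.zeros_like(m); u0,u1,v0,v1=box; b[v0:v1,u0:u1]=1; m&=b
    if open_: m=cv2.morphologyEx(m,cv2.MORPH_OPEN,np.ones((open_,open_),np.uint8))
    n,l,s,c=cv2.connectedComponentsWithStats(m)
    k=l[seed[1],seed[0]]
    if k==0: k=1+np.argmax(s[1:,4])
    return l==k
def rect(m):
    P=W[m][:,:2].astype(np.float32); r=cv2.minAreaRect(P); return r
E
python3 - <<'E'
from meas import *
for nm,seed,lo,hi,box in [('board',(326,177),9,32,(272,381,140,210)),('stop',(386,165),60,95,(365,405,140,190)),
 ('low',(369,243),28,70,(345,395,220,265)),('tall',(316,239),44,85,(295,340,220,260)),('guideblk',(252,241),55,85,(235,275,225,260)),('guide',(252,241),8,85,(235,275,225,260)),
 ('leg',(195,225),10,70,(175,212,163,265)),('red',(329,279),8,90,(310,350,262,295)),('offcut',(268,183),12,40,(258,278,165,200))]:
    m=blob(seed,lo,hi,box); r=rect(m); z=W[m][:,2]
    print(nm,m.sum(),np.round(r[0],1),np.round(r[1],1),round(r[2],1),'z med',np.median(z).round(1),z.max().round(1), 'mean',W[m].mean(0).round(1))
z=np.nan_to_num(W[...,2],nan=0)
v=np.clip(z/400*255,0,255).astype(np.uint8)
cv2.imwrite('pics/z.png',cv2.applyColorMap(v,cv2.COLORMAP_JET))
for v_,u_ in [(148,201),(165,165),(140,240),(100,222),(90,330),(300,375),(300,240),(185,430),(110,430),(160,155),(150,120),(80,330)]: print((u_,v_),W[v_,u_].round(0))
E
```

```text
board 3881 [640.3  21.2] [104.4 276.3] 7.4 z med 21.4 30.5 mean [639.8  15.9  19.9]
stop 472 [ 660.8 -139.4] [69.9 40.8] 7.4 z med 80.5 90.2 mean [ 659.7 -137.2   79.6]
low 458 [462.9 -96. ] [46.6 59.9] 17.6 z med 45.8 59.8 mean [463.4 -96.2  45.6]
tall 352 [474.   38.1] [59.7 35.9] 77.6 z med 63.8 76.5 mean [474.   37.9  63. ]
guideblk 226 [469.7 201.9] [36.1 36.1] 79.9 z med 72.5 77.2 mean [470.  201.2  71.9]
guide 359 [469.8 201.6] [67.5 36.1] 81.4 z med 70.7 77.2 mean [469.2 196.5  52.2]
leg 1517 [550.5 355.2] [247.1  50.1] 3.0 z med 42.9 55.2 mean [533.6 350.8  42.1]
red 377 [373.1   7.4] [36.3 68.8] 3.0 z med 70.2 76.9 mean [374.4   7.6  50.3]
offcut 316 [621.7 164.6] [55.3 37.6] 12.0 z med 27.0 32.3 mean [620.9 164.3  26.8]
(201, 148) [718. 346.   7.]
(165, 165) [659. 410.  87.]
(240, 140) [735. 237.  28.]
(222, 100) [1104.  470. -740.]
(330, 90) [884.  -3. -16.]
(375, 300) [ 323. -107.   55.]
(240, 300) [328. 226.  72.]
(430, 185) [ 613. -260.   29.]
(430, 110) [ 815. -267.   22.]
(155, 160) [672. 435.  87.]
(120, 150) [725. 589. -46.]
(330, 80) [911.  -3. -11.]
```

View pics/z.png

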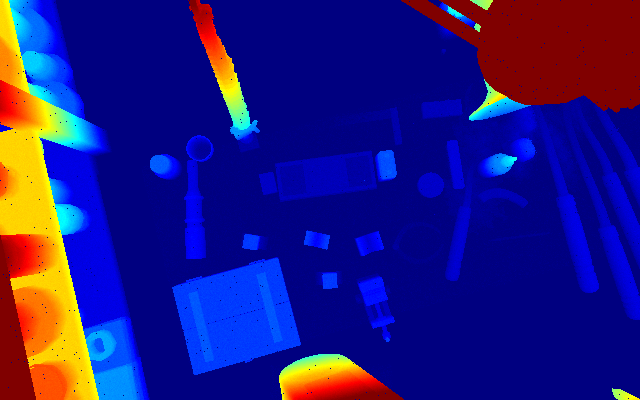

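```bash
python3 - <<'E'
from meas import *
m=blob((195,225),6,60,(178,212,158,266)); P=W[m]
r=rect(m);print(r)
q=P[P[:,0]<560]; 
# axis from ridge: width-centres per x bin
xs=[];cs=[]
for x0 in np.arange(430,680,6):
    s=P[(P[:,0]>=x0)&(P[:,0]<x0+6)]
    if len(s)<4: continue
    print(int(x0),s[:,1].min().round(1),s[:,1].max().round(1),(s[:,1].max()-s[:,1].min()).round(1),s[:,2].max().round(1),end=' | ')
# circle fit per slice: least squares with z=25 axis
top=P[P[:,2]>0]
print(P[:,0].min(),P[:,0].max())
from scipy.optimize import least_squares
def slice_c(a,b,R):
    s=P[(P[:,0]>a)&(P[:,0]<b)&(P[:,2]>25)]
    f=lambda c:(np.hypot(s[:,1]-c[0]-c[1]*(s[:,0]-(a+b)/2),s[:,2]-c[2])-R)
    o=least_squares(f,[355,0,25],loss='soft_l1');return o.x,len(s),np.std(f(o.x))
print(slice_c(430,495,25));print(slice_c(530,570,20));print(slice_c(610,665,13))
p,_=load('top')
cv2.imwrite('pics/leg.png',cv2.resize(p[150:270,170:230,::-1],None,fx=5,fy=5,interpolation=cv2.INTER_CUBIC))
E
```

```text
((559.3017578125, 349.6255798339844), (57.85455322265625, 263.1620178222656), 88.3115234375)
430 324.4 370.0 45.5 53.5 | 436 324.4 370.3 45.9 53.8 | 442 324.8 370.4 45.7 53.4 | 448 325.7 371.0 45.3 54.0 | 454 326.7 369.8 43.1 55.2 | 460 326.2 375.6 49.4 54.3 | 466 326.7 374.5 47.8 54.5 | 472 327.0 373.1 46.1 53.4 | 478 327.9 373.8 45.9 53.4 | 484 327.8 373.7 45.9 55.1 | 490 327.2 372.8 45.7 53.1 | 496 328.9 374.2 45.3 54.2 | 502 329.3 374.6 45.3 51.5 | 508 333.6 370.4 36.9 48.4 | 514 335.7 375.0 39.3 48.3 | 520 330.2 378.8 48.6 52.3 | 526 329.5 374.7 45.2 53.6 | 532 334.8 373.5 38.6 49.4 | 538 336.6 373.2 36.6 48.3 | 544 336.8 373.8 37.0 49.1 | 550 336.7 373.0 36.4 48.2 | 556 336.5 373.4 36.9 50.2 | 562 337.4 372.9 35.6 48.5 | 568 337.6 373.1 35.6 47.6 | 574 336.8 378.0 41.1 47.9 | 580 333.2 377.5 44.3 53.5 | 586 334.0 374.5 40.5 48.4 | 592 341.6 371.5 29.9 47.8 | 598 343.0 373.9 30.9 42.9 | 604 346.6 370.0 23.4 41.9 | 610 346.7 369.9 23.2 42.6 | 616 347.6 369.8 22.3 40.9 | 622 347.6 370.8 23.2 40.1 | 628 348.2 369.6 21.4 44.3 | 634 348.2 371.3 23.1 40.6 | 640 348.7 370.4 21.8 42.0 | 646 349.3 374.3 25.0 42.6 | 652 349.3 374.1 24.8 44.1 | 658 349.9 373.6 23.7 41.0 | 664 349.5 374.4 24.9 41.8 | 670 350.9 374.1 23.2 42.1 | 676 320.2 374.4 54.1 58.7 | 428.02182789762685 690.6295389932577
(array([3.51281734e+02, 4.84287377e-02, 2.62742200e+01]), 513, np.float64(1.5312506172549165))
(array([3.56503963e+02, 7.63356523e-02, 2.62818414e+01]), 240, np.float64(1.4513547847922832))
(array([3.61395989e+02, 5.70260112e-02, 2.61649782e+01]), 214, np.float64(1.6174177274450412))
```

View pics/leg.png

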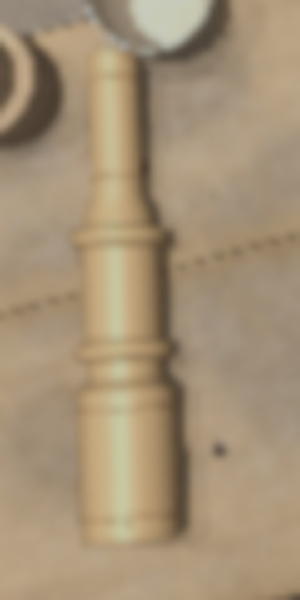

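```bash
cat > go.py <<'E'
from h import *
import sys
# usage: go.py x y z jawdeg  -> tool-frame deltas from measured pose
def go(x,y,z,jaw):
    s=manip.read_state(); p=s['eef_pos']; yaw=s['eef_rot'][2]
    dw=np.array([x,y,z])-p; c,sn=np.cos(yaw),np.sin(yaw)
    cur=yaw-np.pi/2; t=np.radians(jaw)-cur; t=(t+np.pi)%(2*np.pi)-np.pi
    alts=[]
    for k in (0,np.pi,-np.pi):
        q1=np.arctan2(y,x); dq1=q1-s['joints'][0]; q6=s['joints'][5]+dq1-(t+k); alts.append((round(-(t+k),4),round(float(q6),2)))
    print('pos',p.round(1),'jaw',np.degrees(cur).round(1),'d: tx %.1f ty %.1f tz %.1f'%(dw[0]*c+dw[1]*sn,dw[0]*sn-dw[1]*c,-dw[2]),'twist,q6:',alts,'gap',round(s['finger_gap'],1),'F',s['wrist_force'].round(1),'clk',s['clock'])
go(*map(float,sys.argv[1:5]))
E
python3 go.py 463 -96 110 -72.4; python3 -c "
from h import *
p,_=load('top')
a=p[222:266,348:392,::-1];b=p[222:266,294:338,::-1];c=p[222:266,232:276,::-1]
cv2.imwrite('pics/pick.png',cv2.resize(np.hstack([a,b,c]),None,fx=6,fy=6,interpolation=cv2.INTER_CUBIC))"
```

```text
pos [ 145.  -530.3  219. ] jaw -74.7 d: tx 421.3 ty -335.1 tz 109.0 twist,q6: [(np.float64(-0.0404), 1.06), (np.float64(-3.182), -2.08), (np.float64(3.1012), 4.2)] gap 94.1 F [0.6 0.3 0.6] clk 0.1
```

View pics/pick.png

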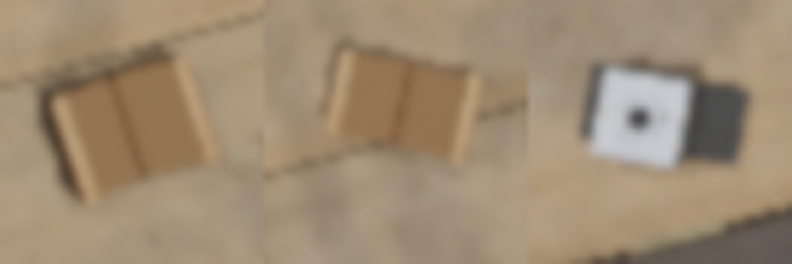

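Pictures, in top-view pixels:
- **Guide:** the metal one at (254,241) is mine. The red look-alike at (329,279) is not.
- **V-blocks:** low at (369,243), with its top about 55 mm up. Tall at (316,239), about 72 mm up.
- **Leg:** (195,208), foot end at the bottom. The jars at (165,165) and (201,148) are not part of the job.
- **Stop block:** (386,165), at the -y end.

The crop shows both V-blocks with their V grooves up, and the guide's hole in the bright block.

Call:
jog_arm(deltas="421 -335 10 -0.04 80; 421 -335 10 -0.04 80; 421 -335 10 -0.04 80; 421 -335 10 -0.04 80; 421 -335 10 -0.04 80; 421 -335 10 -0.04 80; 421 -335 40 -0.04 80; 421 -335 70 -0.04 80; 421 -335 100 -0.04 80; 421 -335 110 -0.04 80", squeeze=25)

```text
clock: 1.35
eef_pos: [462.4, -94.3, 106.9]
eef_rot: [-3.139, 0.003, 0.31]
wrist_force: [0.1, -0.2, 0.8]
finger_gap: 79.7
```

```bash
python3 go.py 463 -96 31 -72.4
```

```text
pos [462.4 -94.3 106.9] jaw -72.2 d: tx 0.1 ty 1.8 tz 75.9 twist,q6: [(np.float64(0.0026), 1.06), (np.float64(-3.139), -2.08), (np.float64(3.1442), 4.2)] gap 79.7 F [ 0.1 -0.2  0.8] clk 1.35
```

Call:
jog_arm(deltas="0 2 35 0 80; 0 2 60 0 80; 0 2 76 0 80; 0 2 76 0 80; 0 2 76 0 50; 0 2 76 0 50; 0 2 76 0 50; 0 2 76 0 50; 0 2 76 0 50; 0 2 76 0 50", squeeze=25)

```text
clock: 2.6
eef_pos: [463.8, -98.5, 34.2]
eef_rot: [3.141, -0.001, 0.307]
wrist_force: [-1.0, -0.2, 7.3]
finger_gap: 59.6
```

```bash
python3 go.py 652.3 -74 120 7.4
```

```text
pos [463.8 -98.5  34.2] jaw -72.4 d: tx 187.1 ty 33.6 tz -85.8 twist,q6: [(np.float64(-1.393), -0.24), (np.float64(-4.5346), -3.38), (np.float64(1.7486), 2.9)] gap 59.6 F [-1.  -0.2  7.3] clk 2.6
```

Call:
jog_arm(deltas="0 0 -20 0 50; 0 0 -50 0 50; 30 5 -70 -0.18 50; 65 12 -80 -0.36 50; 100 18 -80 -0.54 50; 130 24 -80 -0.72 50; 160 29 -80 -0.9 50; 187 33 -80 -1.08 50; 187 33 -80 -1.24 50; 187 33 -80 -1.393 50")

```text
clock: 3.85
eef_pos: [651.6, -73.1, 113.0]
eef_rot: [-3.141, -0.0, 1.705]
wrist_force: [-1.0, -0.6, -1.3]
finger_gap: 59.9
```

Call:
jog_arm(deltas="0 0 0 0 50; 0 0 0 0 50; 0 0 0 0 50; 0 0 0 0 50; 0 0 0 0 50; 0 0 0 0 50; 0 0 0 0 50; 0 0 0 0 50; 0 0 0 0 50; 0 0 0 0 50")

```text
clock: 5.1
eef_pos: [651.6, -73.3, 113.5]
eef_rot: [3.142, 0.0, 1.7]
wrist_force: [-0.5, 0.4, -1.2]
finger_gap: 59.7
```

```bash
python3 go.py 652.3 -74 60 7.4; python3 - <<'E'
from h import *
p,_=cam('top'); q,_=cam('side')
cv2.imwrite('pics/h1.png',np.vstack([cv2.resize(p[120:220,270:430,::-1],(640,400),interpolation=cv2.INTER_CUBIC)]))
cv2.imwrite('pics/h1s.png',cv2.resize(q[150:300,290:450,::-1],(640,600),interpolation=cv2.INTER_CUBIC))
E
```

```text
pos [651.6 -73.3 113.5] jaw 7.4 d: tx -0.8 ty 0.6 tz 53.5 twist,q6: [(np.float64(-0.0002), -0.24), (np.float64(-3.1418), -3.38), (np.float64(3.1414), 2.9)] gap 59.7 F [-0.5  0.4 -1.2] clk 5.1
```

View pics/h1s.png

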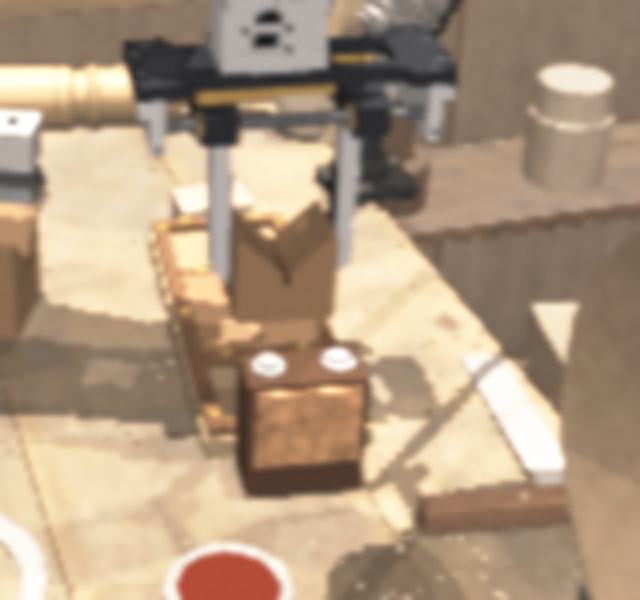

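View pics/h1.png

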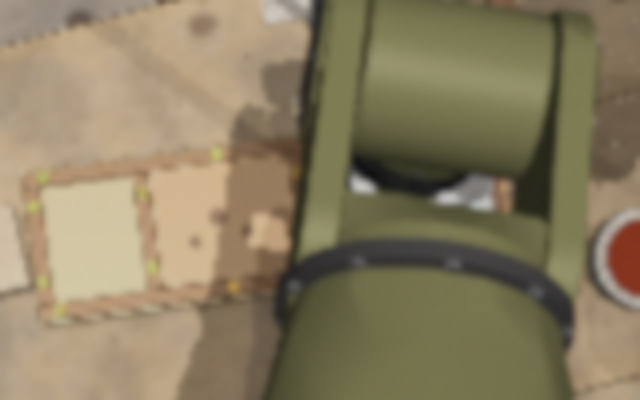

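Side view: the low block hangs level in the jaws with its V along the cradle, centred at about (361,215). The arm hides it in the top view, so I check its position from the side depth.

```bash
python3 - <<'E'
from h import *
p,d=load('side'); W=pts('side',d)
u=np.array([-.1288,.9917]); v=np.array([.9917,.1288]); c=np.array([641,12.8])
A=np.dstack([(W[...,:2]-c)@u,(W[...,:2]-c)@v,W[...,2]])
for r in range(204,234,4): print(r,[tuple(A[r,k].round(0).astype(int)) for k in range(344,380,4)])
m=(A[...,2]>76)&(A[...,2]<84)&(A[...,0]<-125)&(A[...,0]>-180)&(abs(A[...,1])<45)
P=A[m];print('stop top',P.min(0),P.max(0),m.sum())
E
```

```text
204 [(np.int64(-97), np.int64(-41), np.int64(145)), (np.int64(-77), np.int64(-28), np.int64(133)), (np.int64(117), np.int64(21), np.int64(23)), (np.int64(117), np.int64(34), np.int64(22)), (np.int64(112), np.int64(44), np.int64(24)), (np.int64(-66), np.int64(13), np.int64(124)), (np.int64(-80), np.int64(20), np.int64(131)), (np.int64(-86), np.int64(28), np.int64(134)), (np.int64(-97), np.int64(34), np.int64(139))]
208 [(np.int64(-96), np.int64(-41), np.int64(134)), (np.int64(-96), np.int64(-31), np.int64(133)), (np.int64(-88), np.int64(-20), np.int64(128)), (np.int64(109), np.int64(32), np.int64(13)), (np.int64(-67), np.int64(4), np.int64(114)), (np.int64(-81), np.int64(10), np.int64(121)), (np.int64(-95), np.int64(16), np.int64(129)), (np.int64(-105), np.int64(23), np.int64(134)), (np.int64(-96), np.int64(35), np.int64(128))]
212 [(np.int64(-98), np.int64(-41), np.int64(124)), (np.int64(-97), np.int64(-31), np.int64(123)), (np.int64(-111), np.int64(-25), np.int64(130)), (np.int64(-95), np.int64(-12), np.int64(120)), (np.int64(-84), np.int64(0), np.int64(113)), (np.int64(-92), np.int
[... 1659 characters left out ...]
nt64(85)), (np.int64(-108), np.int64(6), np.int64(83)), (np.int64(-109), np.int64(16), np.int64(82)), (np.int64(-112), np.int64(24), np.int64(84)), (np.int64(13), np.int64(70), np.int64(1))]
232 [(np.int64(-28), np.int64(-27), np.int64(23)), (np.int64(-28), np.int64(-16), np.int64(22)), (np.int64(-31), np.int64(-6), np.int64(22)), (np.int64(-34), np.int64(4), np.int64(24)), (np.int64(-33), np.int64(14), np.int64(23)), (np.int64(-33), np.int64(25), np.int64(21)), (np.int64(-36), np.int64(35), np.int64(22)), (np.int64(-37), np.int64(45), np.int64(22)), (np.int64(-6), np.int64(65), np.int64(1))]
stop top [-177.74569735  -35.4793092    76.03408728] [-140.75827971   34.17170144   83.96528887] 277
```

```bash
python3 - <<'E'
from h import *
b=cv2.imread('pics/top0.png'); h=cv2.cvtColor(b,cv2.COLOR_BGR2HSV)
for uv in [(293,180),(358,170),(326,172),(314,178),(300,164)]: print(uv,h[uv[1],uv[0]],b[uv[1],uv[0]])
u=np.array([-.1288,.9917]); v=np.array([.9917,.1288]); c=np.array([641,12.8])
L=cv2.cvtColor(b,cv2.COLOR_BGR2LAB).astype(int)
for off in (-20,-10,0,10,20):
    s=np.arange(-185,140,3.); X=np.c_[(c+off*v)+s[:,None]*u, np.full(len(s),18.)]
    q=proj('top',X).round().astype(int); print(off,' '.join(f'{int(a)}:{L[y,x,0]}/{L[y,x,1]-128}' for a,(x,y) in zip(s,q) if -140<a<-45 or a>45))
E
```

```text
(293, 180) [ 22  59 200] [154 188 200]
(358, 170) [ 18  76 187] [131 164 187]
(326, 172) [ 16  85 185] [123 156 185]
(314, 178) [ 17  80 200] [137 173 200]
(300, 164) [ 19  73 171] [122 153 171]
-20 -137:58/6 -134:70/4 -131:95/3 -128:152/2 -125:159/-2 -122:145/3 -119:147/3 -116:173/2 -113:176/2 -110:176/3 -107:175/3 -104:176/2 -101:178/2 -98:185/1 -95:190/0 -92:192/0 -89:193/0 -86:194/-1 -83:194/-1 -80:194/-1 -77:194/-1 -74:194/-1 -71:194/-1 -68:194/-1 -65:194/0 -62:191/-1 -59:181/0 -56:169/-1 -53:170/-1 -50:158/2 -47:164/4 46:152/1 49:168/-2 52:181/-7 55:175/-2 58:184/-1 61:193/-2 64:195/-1 67:196/-2 70:195/-1 73:196/-2 76:195/-1 79:196/-2 82:196/-2 85:196/-2 88:196/-2 91:196/-2 94:195/-1 97:195/-1 100:195/-2 103:195/-2 106:196/-2 109:196/-2 112:192/-1 115:178/-1 118:155/0 121:167/-2 124:173/-3 127:156/0 130:135/3 133:143/3 136:187/1 139:190/1
-10 -137:64/5 -134:85/4 -131:120/5 -128:144/8 -125:150/8 -122:148/8 -119:155/4 -116:189/0 -113:191/0 -110:183/1 -107:178/3 -104:176/2 -101:175/3 -98:175/3 -95:174/3 -92:180/2 -89:186/1 -86:189/0 -83:192/0 -80:193/-1 -77:193/0 -74:194/-1 -71:19
[... 1628 characters left out ...]
21:158/7 124:153/8 127:152/6 130:151/4 133:147/3 136:164/4 139:183/3
20 -137:58/6 -134:93/4 -131:122/6 -128:142/9 -125:148/8 -122:142/7 -119:152/3 -116:183/1 -113:191/0 -110:191/1 -107:192/0 -104:191/1 -101:191/1 -98:191/1 -95:191/1 -92:191/1 -89:191/1 -86:191/1 -83:189/1 -80:185/1 -77:182/1 -74:177/3 -71:175/3 -68:174/3 -65:174/3 -62:172/3 -59:151/6 -56:151/7 -53:154/6 -50:149/5 -47:156/6 46:140/7 49:150/6 52:156/7 55:161/5 58:175/0 61:190/0 64:194/0 67:194/0 70:194/-1 73:194/-1 76:194/0 79:194/0 82:194/0 85:194/0 88:193/-1 91:194/-1 94:194/-1 97:194/0 100:194/-1 103:194/0 106:194/0 109:194/0 112:190/0 115:173/2 118:146/5 121:152/7 124:153/7 127:145/6 130:141/5 133:148/4 136:171/3 139:186/3
```

Call:
jog_arm(deltas="-1 1 20 0 50; -1 1 38 0 50; -1 1 50 0 50; -1 1 57 0 50; -1 1 61 0 50; -1 1 63 0 50; -1 1 64.5 0 50; -1 1 64.5 0 50; -1 1 64.5 0 80; -1 1 64.5 0 80")

```text
clock: 6.45
eef_pos: [652.9, -74.1, 49.2]
eef_rot: [3.141, 0.0, 1.7]
wrist_force: [0.2, -0.5, 0.9]
finger_gap: 76.1
```

```bash
python3 go.py 474 38 60 77.6
```

```text
pos [652.9 -74.1  49.2] jaw 7.4 d: tx 134.2 ty -163.0 tz -10.8 twist,q6: [(np.float64(-1.2253), -1.27), (np.float64(-4.3669), -4.42), (np.float64(1.9162), 1.87)] gap 76.1 F [ 0.2 -0.5  0.9] clk 6.45
```

Call:
jog_arm(deltas="0 0 -40 0 80; 0 0 -80 0 80; 40 -50 -80 -0.18 80; 80 -100 -80 -0.36 80; 134 -163 -80 -0.54 80; 134 -163 -80 -0.72 80; 134 -163 -80 -0.9 80; 134 -163 -80 -1.08 80; 134 -163 -80 -1.225 80; 134 -163 -80 -1.225 80")

```text
clock: 7.7
eef_pos: [473.9, 37.8, 129.2]
eef_rot: [3.142, 0.0, 2.924]
wrist_force: [-0.3, -0.4, 0.1]
finger_gap: 79.7
```

```bash
python3 go.py 474 38 48 77.6; python3 - <<'E'
from h import *
p,_=cam('top'); q,_=cam('side')
cv2.imwrite('pics/a2.png',cv2.resize(p[120:260,270:430,::-1],(640,560),interpolation=cv2.INTER_CUBIC))
cv2.imwrite('pics/a2s.png',cv2.resize(q[150:300,270:430,::-1],(640,600),interpolation=cv2.INTER_CUBIC))
E
```

```text
pos [473.9  37.8 129.2] jaw 77.5 d: tx -0.0 ty 0.2 tz 81.2 twist,q6: [(np.float64(-0.0013), -1.27), (np.float64(-3.1429), -4.42), (np.float64(3.1403), 1.87)] gap 79.7 F [-0.3 -0.4  0.1] clk 7.7
```

View pics/a2.png

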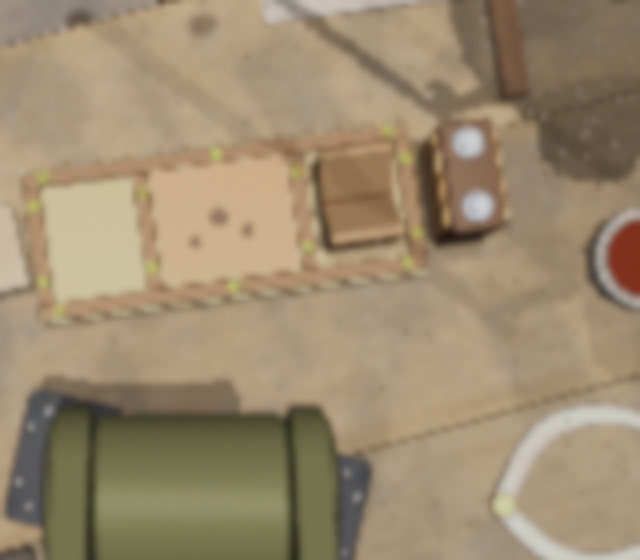

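View pics/a2s.png

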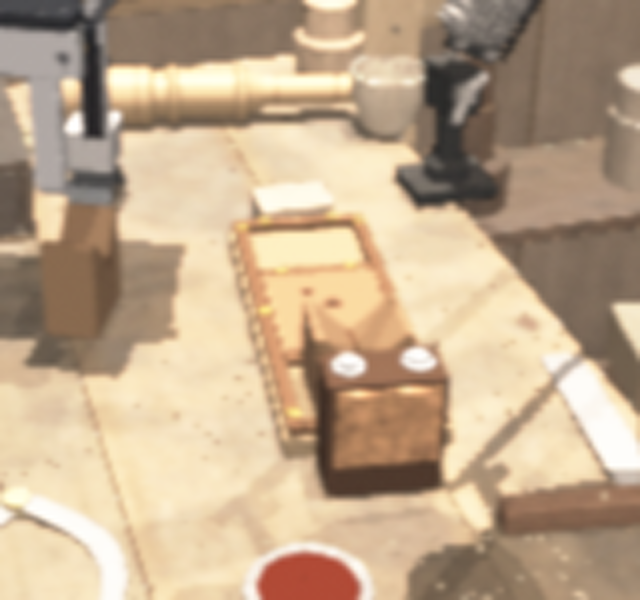

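Low block seated in the right recess, at (360,190) in the crop, V along the cradle. Measuring where it sits, then picking the tall block.

```bash
python3 - <<'E'
from meas import *
m=blob((360,168),38,75,(346,372,150,184)); r=rect(m);P=W[m]
u=np.array([-.1288,.9917]); v=np.array([.9917,.1288]); c=np.array([641,12.8])
print(r,m.sum(),P[:,2].max()); q=np.array(r[0])-c; print('along',q@u,'across',q@v)
E
```

```text
((651.4745483398438, -71.90767669677734), (61.358333587646484, 46.01984786987305), 7.760754585266113) 473 74.24862224151437
along -85.35372480636597 across -0.5227391699218753
```

Call:
jog_arm(deltas="0 0 30 0 80; 0 0 55 0 80; 0 0 75 0 80; 0 0 81 0 80; 0 0 81 0 50; 0 0 81 0 50; 0 0 81 0 50; 0 0 81 0 50; 0 0 81 0 50; 0 0 81 0 50")

```text
clock: 9.05
eef_pos: [474.3, 37.7, 48.7]
eef_rot: [3.141, 0.001, 2.925]
wrist_force: [-1.5, 0.2, 6.8]
finger_gap: 60.0
```

```bash
python3 go.py 629.7 99.6 130 7.4
```

```text
pos [474.3  37.7  48.7] jaw 77.6 d: tx -138.4 ty 93.9 tz -81.3 twist,q6: [(np.float64(1.2247), 0.03), (np.float64(-1.9169), -3.11), (np.float64(4.3663), 3.17)] gap 60.0 F [-1.5  0.2  6.8] clk 9.05
```

Call:
jog_arm(deltas="0 0 -25 0 50; 0 0 -55 0 50; -30 20 -75 0.18 50; -60 40 -80 0.36 50; -90 60 -80 0.54 50; -120 80 -80 0.72 50; -138 94 -80 0.9 50; -138 94 -80 1.08 50; -138 94 -80 1.225 50; -138 94 -80 1.225 50")

```text
clock: 10.3
eef_pos: [628.7, 99.9, 127.8]
eef_rot: [-3.141, -0.0, 1.701]
wrist_force: [0.3, -0.1, -1.4]
finger_gap: 59.9
```

```bash
python3 go.py 629.7 99.6 62.7 7.4;python3 - <<'E'
from h import *
q,_=cam('side')
cv2.imwrite('pics/a3s.png',cv2.resize(q[130:280,270:430,::-1],(640,600),interpolation=cv2.INTER_CUBIC))
E
```

```text
pos [628.7  99.9 127.8] jaw 7.4 d: tx -0.4 ty 0.9 tz 65.1 twist,q6: [(np.float64(0.0007), 0.03), (np.float64(-3.1409), -3.11), (np.float64(3.1423), 3.17)] gap 59.9 F [ 0.3 -0.1 -1.4] clk 10.3
```

View pics/a3s.png

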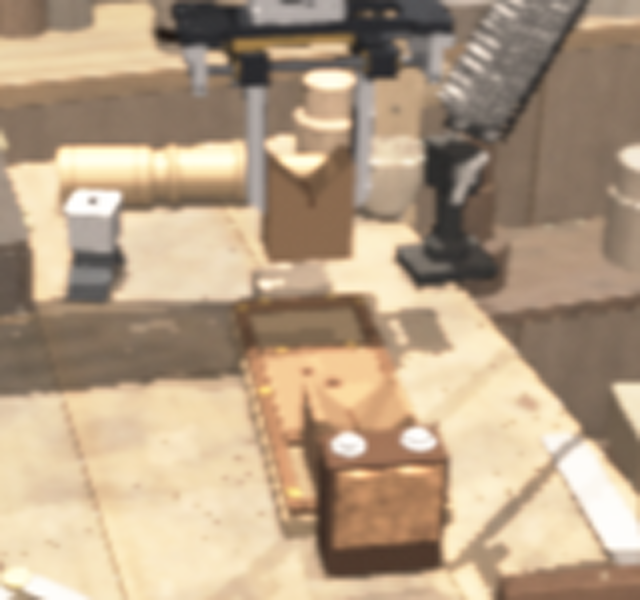

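Call:
jog_arm(deltas="-0.5 1 20 0 50; -0.5 1 38 0 50; -0.5 1 50 0 50; -0.5 1 57 0 50; -0.5 1 61 0 50; -0.5 1 63 0 50; -0.5 1 64.5 0 50; -0.5 1 64.5 0 50; -0.5 1 64.5 0 90; -0.5 1 64.5 0 90")

```text
clock: 11.6
eef_pos: [630.0, 99.5, 63.7]
eef_rot: [3.141, 0.0, 1.7]
wrist_force: [0.3, 0.0, 0.1]
finger_gap: 76.6
```

```bash
python3 go.py 541.8 355.8 120 93.3
```

```text
pos [630.   99.5  63.7] jaw 7.4 d: tx 265.5 ty -54.5 tz -56.3 twist,q6: [(np.float64(-1.4994), -1.05), (np.float64(-4.641), -4.19), (np.float64(1.6422), 2.09)] gap 76.6 F [0.3 0.  0.1] clk 11.6
```

Call:
jog_arm(deltas="0 0 -45 0 88; 0 0 -85 0 88; 45 -10 -85 0.18 88; 90 -20 -85 0.36 88; 135 -30 -85 0.54 88; 180 -40 -85 0.72 88; 225 -48 -85 0.9 88; 265 -54 -85 1.08 88; 265 -54 -85 1.26 88; 265 -54 -85 1.44 88")

```text
clock: 12.85
eef_pos: [542.0, 356.0, 148.5]
eef_rot: [3.142, -0.0, 0.255]
wrist_force: [-0.9, -0.2, 0.3]
finger_gap: 88.2
```

```bash
python3 go.py 541.8 355.8 70 93.3; python3 - <<'E'
from meas import *
from h import *
p,d=cam('top','top3'); q,_=cam('side','side3')
cv2.imwrite('pics/a4.png',cv2.resize(p[130:270,150:410,::-1],None,fx=3,fy=3,interpolation=cv2.INTER_CUBIC))
import meas; meas.W=pts('top',d)
m=meas.blob((302,178),50,95,(284,318,155,200)); r=meas.rect(m)
u=np.array([-.1288,.9917]); v=np.array([.9917,.1288]); c=np.array([641,12.8])
q=np.array(r[0])-c; print(r,'along',q@u,'across',q@v)
E
```

```text
pos [542.  356.  148.5] jaw -75.4 d: tx -0.2 ty 0.1 tz 78.5 twist,q6: [(np.float64(-2.9443), -1.05), (np.float64(-6.0859), -4.19), (np.float64(0.1973), 2.09)] gap 88.2 F [-0.9 -0.2  0.3] clk 12.85
((629.4225463867188, 101.24793243408203), (60.53548049926758, 36.04426574707031), 6.956921100616455) along 89.20499062026978 across -0.08926705078124897
```

View pics/a4.png

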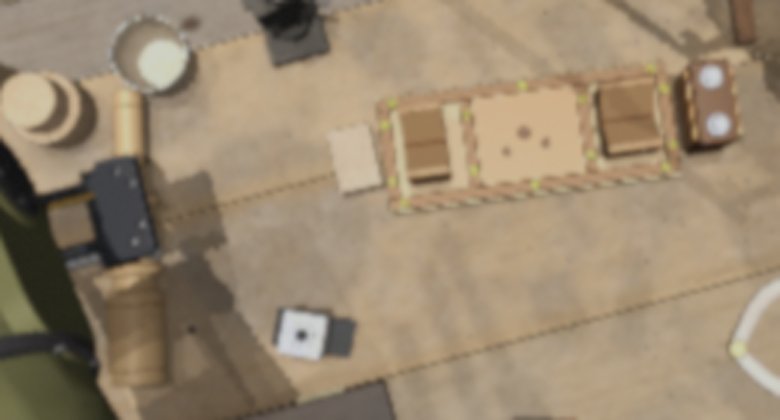

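Call:
jog_arm(deltas="0 0 0 0.1 88; 0 0 20 0.197 88; 0 0 55 0.197 88; 0 0 85 0.197 88; 0 0 110 0.197 88; 0 0 122 0.197 88; 0 0 125 0.197 88; 0 0 125 0.197 35; 0 0 125 0.197 35; 0 0 125 0.197 35", squeeze=50)

```text
clock: 14.2
eef_pos: [542.5, 355.5, 24.1]
eef_rot: [-3.141, -0.001, 0.063]
wrist_force: [0.6, 0.1, 1.1]
finger_gap: 61.5
```

Call:
jog_arm(deltas="0 0 0 0 30; 0 0 0 0 30; 0 0 0 0 30; 0 0 0 0 30; 0 0 0 0 30; 0 0 -3 0 30; 0 0 -8 0 30; -3 0 -15 0 30; -6 0 -25 0 30; -6 0 -25 0 30")

```text
clock: 15.45
eef_pos: [536.5, 355.3, 49.8]
eef_rot: [-3.141, -0.002, 0.063]
wrist_force: [0.7, -0.1, -2.3]
finger_gap: 38.9
```

```bash
python3 go.py 541.8 355.8 150 93.3; python3 - <<'E'
from h import *
q,_=cam('side','side4')
cv2.imwrite('pics/a5s.png',cv2.resize(q[130:250,270:430,::-1],(640,480),interpolation=cv2.INTER_CUBIC))
E
```

```text
pos [536.5 355.3  49.8] jaw -86.4 d: tx 5.3 ty -0.1 tz -100.2 twist,q6: [(np.float64(-3.1362), -1.05), (np.float64(-6.2778), -4.19), (np.float64(0.0054), 2.09)] gap 38.9 F [ 0.7 -0.1 -2.3] clk 15.45
```

View pics/a5s.png

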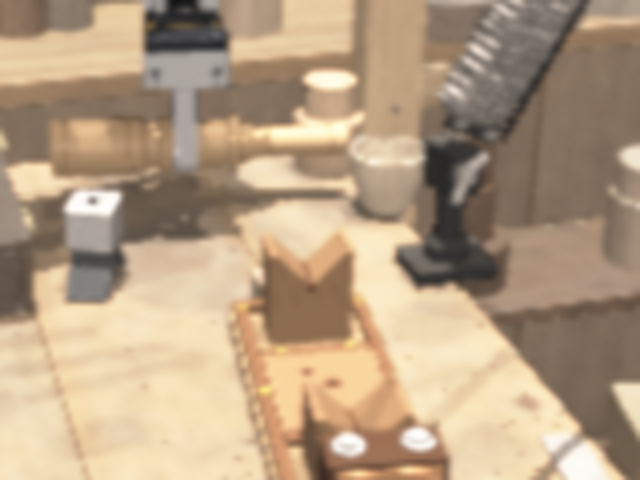

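Call:
jog_arm(deltas="-10 -1 -30 0 30; -30 -2 -60 0 30; -47 27 -90 0 30; -49 67 -90 0 30; -52 107 -90 0 30; -54 147 -90 -0.15 30; -52 187 -90 -0.3 30; -44 228 -90 -0.45 30; -36 258 -90 -0.6 30; -18 289 -90 -0.75 30")

```text
clock: 16.75
eef_pos: [536.5, 64.4, 138.5]
eef_rot: [-3.141, 0.0, 0.818]
wrist_force: [-0.4, -1.0, -2.6]
finger_gap: 39.1
```

```bash
python3 go.py 643.1 -3.1 141 7.4
```

```text
pos [536.5  64.4 138.5] jaw -43.2 d: tx 23.7 ty 123.9 tz -2.5 twist,q6: [(np.float64(-0.8823), -0.13), (np.float64(-4.0239), -3.28), (np.float64(2.2593), 3.01)] gap 39.1 F [-0.4 -1.  -2.6] clk 16.75
```

Call:
jog_arm(deltas="3 15 -3 -0.15 30; 7 35 -3 -0.3 30; 11 58 -3 -0.45 30; 16 82 -3 -0.6 30; 20 105 -3 -0.72 30; 24 118 -3 -0.82 30; 24 124 -3 -0.882 30; 24 124 -3 -0.882 30; 24 124 -3 -0.882 30; 24 124 -3 -0.882 30")

```text
clock: 18.0
eef_pos: [642.8, -2.2, 141.5]
eef_rot: [-3.142, -0.0, 1.694]
wrist_force: [-0.3, -0.1, -3.6]
finger_gap: 39.1
```

```bash
python3 go.py 643.1 -3.1 141 7.4; python3 - <<'E'
from h import *
p,d=cam('top'); q,d2=cam('side')
cv2.imwrite('pics/a6.png',cv2.resize(p[130:230,250:410,::-1],(800,500),interpolation=cv2.INTER_CUBIC))
cv2.imwrite('pics/a6s.png',cv2.resize(q[100:290,270:430,::-1],(480,570),interpolation=cv2.INTER_CUBIC))
E
```

```text
pos [642.8  -2.2 141.5] jaw 7.1 d: tx -1.0 ty 0.2 tz 0.5 twist,q6: [(np.float64(-0.0058), -0.13), (np.float64(-3.1474), -3.28), (np.float64(3.1358), 3.01)] gap 39.1 F [-0.3 -0.1 -3.6] clk 18.0
```

View pics/a6.png

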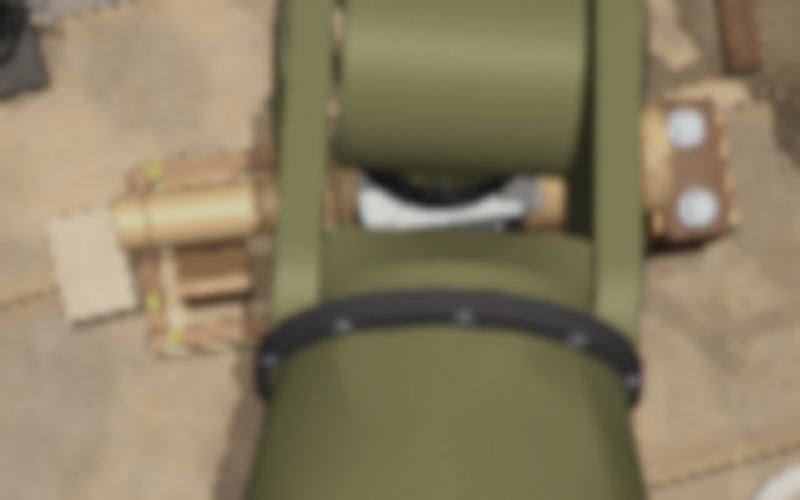

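View pics/a6s.png

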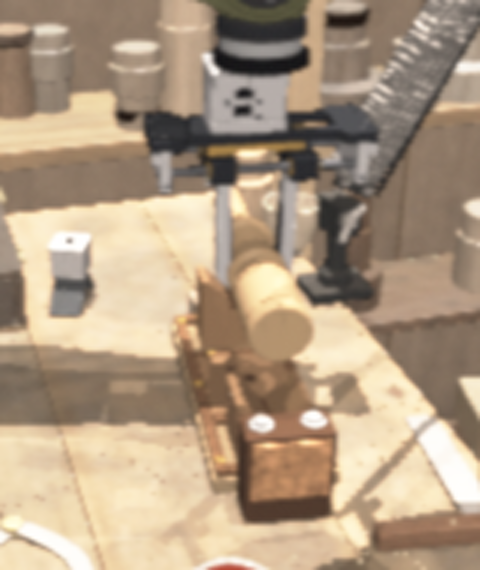

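```bash
cat > bc.py <<'E'
from h import *
u=np.array([-.1288,.9917]); v=np.array([.9917,.1288]); c=np.array([641,12.8])
def B(n):
    p,d=load(n); W=pts(n,d); return p,np.dstack([(W[...,:2]-c)@u,(W[...,:2]-c)@v,W[...,2]])
E
python3 - <<'E'
from bc import *
from scipy.optimize import least_squares
p,A=B('top')
m=(A[...,2]>112)&(A[...,2]<185)&(abs(A[...,1])<35)&(A[...,0]>60)&(A[...,0]<160)
P=A[m]
print('thin',len(P),P.min(0),P.max(0))
for a in range(60,135,8):
    s=P[(P[:,0]>=a)&(P[:,0]<a+8)]
    if len(s): print(a,len(s),s[:,1].min().round(1),s[:,1].max().round(1),np.percentile(s[:,2],90).round(1))
m=(A[...,2]>112)&(A[...,2]<185)&(abs(A[...,1])<35)&(A[...,0]<-95)&(A[...,0]>-150)
P=A[m];print('foot',len(P),P.min(0),P.max(0))
for a in range(-140,-95,5):
    s=P[(P[:,0]>=a)&(P[:,0]<a+5)]
    if len(s): print(a,len(s),s[:,1].min().round(1),s[:,1].max().round(1),np.percentile(s[:,2],90).round(1))
q,S=B('side')
# foot end face
m=(S[...,2]>95)&(S[...,2]<185)&(abs(S[...,1])<32)&(S[...,0]<-60)&(S[...,0]>-160)
P=S[m]; print('side foot',len(P),P.min(0),P.max(0)); f=P[P[:,0]<np.percentile(P[:,0],40)]; print(np.percentile(P[:,0],[1,5,10,20,30,40,50]),f.mean(0))
M=np.c_[f[:,1:],np.ones(len(f))]; print('face plane along= a*v+b*z+c',np.linalg.lstsq(M,f[:,0],rcond=None)[0])
E
```

```text
thin 332 [ 60.00869623 -12.75125249 143.41091739] [127.24298862  13.48300224 160.78505332]
60 40 -12.8 13.1 158.7
68 39 -12.1 11.5 157.7
76 39 -12.5 12.7 158.1
84 40 -12.4 13.5 158.1
92 39 -11.9 12.6 158.2
100 38 -12.3 13.2 158.5
108 41 -11.7 12.2 158.0
116 39 -12.1 12.8 158.7
124 17 -11.7 10.8 159.0
foot 119 [-127.16102767  -26.46557747  145.29379295] [-112.91810438   22.32656332  170.97043974]
-130 19 -24.9 17.7 169.8
-125 46 -26.5 22.3 169.1
-120 42 -26.1 15.4 168.9
-115 12 -26.0 -3.2 168.0
side foot 649 [-133.61690653  -27.00278494  118.25961049] [-60.20439189  22.24800805 168.79499016]
[-132.51120191 -131.50870917 -130.94151966 -130.13883495 -129.36502584
 -128.64563653 -127.60086161] [-130.2463943    -1.45305366  144.09020972]
face plane along= a*v+b*z+c [-2.89391082e-03 -1.09271027e-02 -1.28676111e+02]
```

Call:
jog_arm(deltas="-3.5 0 10 -0.006 30; -3.5 0 22 -0.006 30; -3.5 0 34 -0.006 30; -3.5 0 44 -0.006 30; -3.5 0 52 -0.006 30; -3.5 0 57 -0.006 30; -3.5 0 60 -0.006 30; -3.5 0 61.5 -0.006 30; -3.5 0 62 -0.006 30; -3.5 0 62 -0.006 30")

```text
clock: 19.35
eef_pos: [643.5, -5.9, 79.6]
eef_rot: [3.141, 0.0, 1.701]
wrist_force: [-0.6, -0.1, -3.3]
finger_gap: 38.7
```

```bash
python3 go.py 643.1 -3.1 78.5 7.4; python3 - <<'E'
from h import *
p,d=cam('top'); q,d2=cam('side')
cv2.imwrite('pics/a7.png',cv2.resize(p[130:230,250:410,::-1],(800,500),interpolation=cv2.INTER_CUBIC))
cv2.imwrite('pics/a7s.png',cv2.resize(q[130:290,270:430,::-1],(560,560),interpolation=cv2.INTER_CUBIC))
from bc import *
p,A=B('top')
for lo,hi in((60,160),(-160,-95)):
    m=(A[...,2]>70)&(A[...,2]<125)&(abs(A[...,1])<30)&(A[...,0]>lo)&(A[...,0]<hi)
    P=A[m]
    for a in range(lo,hi,8):
        s=P[(P[:,0]>=a)&(P[:,0]<a+8)]
        if len(s): print(a,len(s),s[:,0].min().round(1),s[:,0].max().round(1),s[:,1].min().round(1),s[:,1].max().round(1),np.percentile(s[:,2],90).round(1))
E
```

```text
pos [643.5  -5.9  79.6] jaw 7.4 d: tx 2.8 ty -0.0 tz 1.1 twist,q6: [(np.float64(0.0008), -0.13), (np.float64(-3.1408), -3.28), (np.float64(3.1424), 3.01)] gap 38.7 F [-0.6 -0.1 -3.3] clk 19.35
60 33 60.2 67.8 -12.5 12.1 96.7
68 62 68.1 76.0 -29.9 29.0 95.4
76 81 76.0 83.9 -29.9 30.0 95.9
84 81 84.0 92.0 -29.8 29.0 95.7
92 78 92.1 100.0 -30.0 30.0 95.3
100 73 100.3 107.4 -29.5 28.4 95.0
108 36 108.0 115.8 -12.8 12.1 96.9
116 34 116.0 123.7 -12.5 12.8 97.0
-160 71 -159.9 -152.1 -28.9 29.7 87.1
-152 82 -151.9 -144.1 -30.0 28.5 85.9
-144 85 -143.8 -136.1 -29.5 29.8 83.2
-136 30 -136.0 -128.2 -29.5 28.8 106.0
-128 64 -127.9 -120.1 -25.5 21.4 107.0
-120 25 -119.8 -116.5 -25.0 9.5 106.8
```

View pics/a7.png

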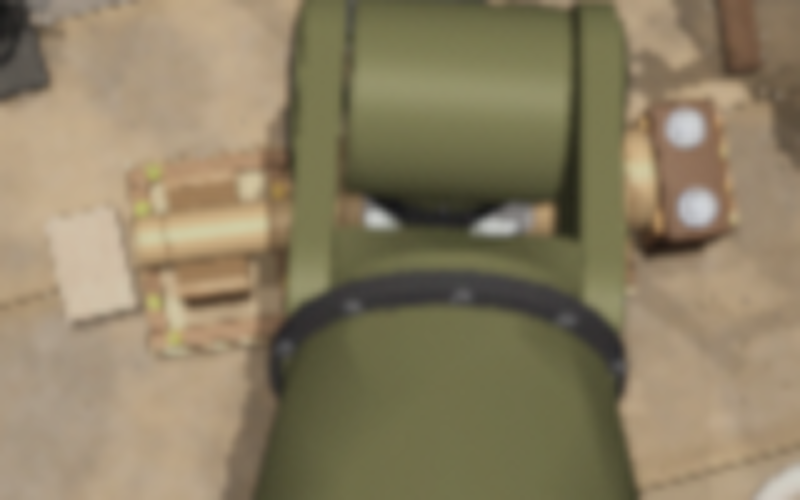

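View pics/a7s.png

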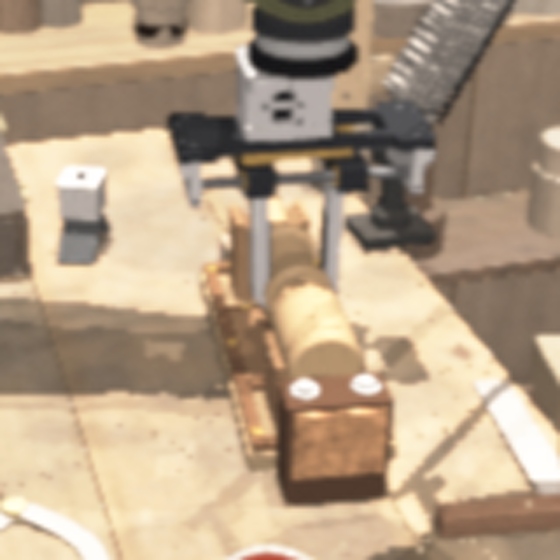

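The leg lies in both Vs with about 1 mm left to seat. The foot is beside the stop at (640,190) in the top crop. Lower it, release and retreat upward.

Call:
jog_arm(deltas="0 0 0.6 0 30; 0 0 1.2 0 30; 0 0 1.2 0 30; 0 0 1.2 0 45; 0 0 1.2 0 70; 0 0 1.2 0 70; 0 0 1.2 0 70; 0 0 -25 0 70; 0 0 -60 0 70; 0 0 -90 0 70")

```text
clock: 20.7
eef_pos: [643.5, -5.8, 170.8]
eef_rot: [3.141, 0.0, 1.701]
wrist_force: [0.1, 0.6, 0.1]
finger_gap: 70.2
```

```bash
python3 go.py 469.7 201.9 110 79.9; python3 go.py 469.7 201.9 110 -10.1
```

```text
pos [643.5  -5.8 170.8] jaw 7.4 d: tx 228.5 ty -145.4 tz 60.8 twist,q6: [(np.float64(-1.2645), -0.99), (np.float64(-4.4061), -4.13), (np.float64(1.8771), 2.15)] gap 70.2 F [0.1 0.6 0.1] clk 20.7
pos [643.5  -5.8 170.8] jaw 7.4 d: tx 228.5 ty -145.4 tz 60.8 twist,q6: [(np.float64(0.3063), 0.58), (np.float64(-2.8353), -2.56), (np.float64(3.4479), 3.72)] gap 70.2 F [0.1 0.6 0.1] clk 20.7
```

Call:
jog_arm(deltas="30 -20 0 -0.17 70; 60 -40 0 -0.34 70; 90 -60 0 -0.51 70; 120 -80 0 -0.68 70; 150 -100 0 -0.85 70; 180 -120 0 -1.02 70; 210 -135 0 -1.19 70; 228 -145 20 -1.2645 70; 228 -145 40 -1.2645 70; 228 -145 60 -1.2645 70", squeeze=40)

```text
clock: 21.95
eef_pos: [470.0, 201.7, 109.1]
eef_rot: [3.141, 0.0, 2.966]
wrist_force: [0.5, -0.6, 0.3]
finger_gap: 69.9
```

```bash
python3 go.py 469.7 201.9 52 79.9; python3 - <<'E'
from h import *
p,d=cam('top','top8'); q,d2=cam('side','side8')
cv2.imwrite('pics/a8.png',cv2.resize(p[130:230,250:410,::-1],(800,500),interpolation=cv2.INTER_CUBIC))
cv2.imwrite('pics/a8s.png',cv2.resize(q[130:290,270:430,::-1],(560,560),interpolation=cv2.INTER_CUBIC))
from bc import *
p,A=B('top')
m=(A[...,2]>70)&(A[...,2]<125)&(abs(A[...,1])<30)&(A[...,0]>-150)&(A[...,0]<150)
P=A[m]
for a in range(-152,140,4):
        s=P[(P[:,0]>=a)&(P[:,0]<a+4)]
        s2=s[s[:,2]>88]
        if len(s2)>2: print(a,len(s2),s2[:,0].min().round(1),s2[:,0].max().round(1),s2[:,1].min().round(1),s2[:,1].max().round(1),np.percentile(s[:,2],90).round(1))
E
```

```text
pos [470.  201.7 109.1] jaw 79.9 d: tx 0.3 ty 0.1 tz 57.1 twist,q6: [(np.float64(0.0006), -0.99), (np.float64(-3.141), -4.13), (np.float64(3.1422), 2.15)] gap 69.9 F [ 0.5 -0.6  0.3] clk 21.95
-132 20 -131.5 -128.1 -19.7 21.0 104.6
-128 29 -128.0 -124.2 -21.4 20.4 103.9
-124 27 -124.0 -120.1 -22.6 21.6 106.0
-120 34 -119.9 -116.1 -22.4 22.7 105.6
-116 34 -116.0 -112.0 -22.1 23.0 105.2
-112 27 -111.9 -108.1 -21.5 24.2 104.8
-108 33 -107.9 -104.1 -23.4 21.1 105.0
-104 31 -103.8 -100.1 -22.9 21.8 106.4
-100 29 -99.8 -96.2 -22.0 23.2 105.6
-96 34 -96.0 -92.1 -21.8 24.0 104.1
-92 30 -91.9 -88.1 -21.7 20.8 106.0
-88 31 -87.8 -84.2 -23.3 21.1 105.4
-84 32 -83.9 -80.1 -22.1 22.3 105.6
-80 29 -80.0 -76.1 -21.9 23.5 105.1
-76 33 -75.9 -72.1 -21.7 24.1 104.6
-72 30 -72.0 -68.3 -21.5 20.8 105.4
-68 31 -67.9 -64.2 -23.0 20.9 105.7
-64 34 -64.0 -60.2 -22.4 22.3 105.7
-60 29 -59.8 -56.1 -21.9 23.6 106.7
-56 34 -55.8 -52.0 -21.7 24.0 105.8
-52 27 -51.9 -48.3 -18.8 21.4 101.7
-48 24 -47.9 -44.0 -15.2 14.5 99.9
-44 22 -43.9 -40.1 -17.2 15.2 101.2
-40 21 -40.0 -36.2 -16.5 21.1 103.3
-36 30 -36.0 -32.2 
[... 590 characters left out ...]
 36.0 40.0 -13.9 15.7 98.6
40 17 40.2 44.0 -13.1 11.8 96.6
44 17 44.2 47.7 -12.7 9.7 94.5
48 15 48.1 51.9 -9.8 10.1 93.7
52 15 52.1 56.0 -11.8 11.0 93.8
56 14 56.3 59.9 -11.1 8.4 93.0
60 13 60.2 64.0 -10.6 9.4 94.6
64 14 64.1 67.8 -10.2 10.2 94.2
68 17 68.1 72.0 -26.5 28.3 92.8
72 13 72.2 75.7 -28.8 5.7 94.7
76 14 76.1 79.9 -8.6 9.2 92.4
80 14 80.2 83.9 -8.1 24.6 93.9
84 16 84.1 87.8 -29.6 27.5 93.0
88 16 88.2 91.7 -29.0 28.7 92.3
92 14 92.1 95.8 -26.1 8.7 92.6
96 17 96.1 99.9 -28.2 26.9 93.9
100 16 100.3 104.0 -27.5 27.9 92.9
104 18 104.2 108.0 -27.1 27.7 93.9
108 13 108.3 112.0 -9.1 8.5 94.7
112 14 112.2 115.8 -11.0 8.8 92.4
116 14 116.2 120.0 -10.2 9.7 93.8
120 9 120.3 123.1 -7.5 7.1 94.2
```

View pics/a8.png

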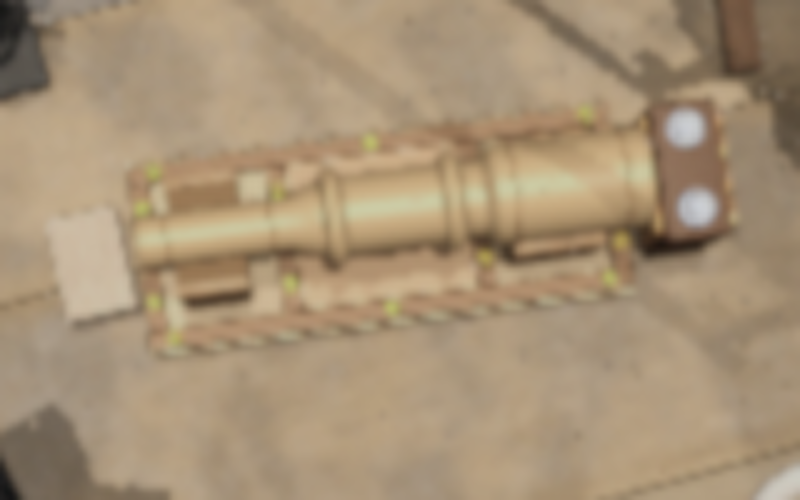

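View pics/a8s.png

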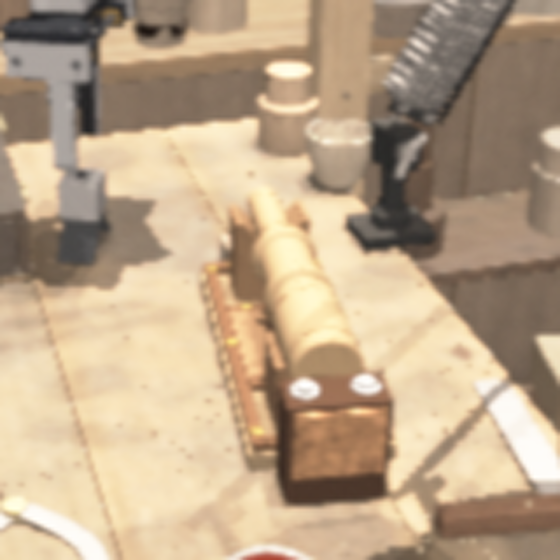

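The leg is seated: level, foot end at about -131.5 (gap about 2 mm), band centre at about -4 along the cradle. In the top crop the foot is at (645,180) and the stop at (690,170). Next, grip the guide.

Call:
jog_arm(deltas="0 0 20 0 70; 0 0 40 0 70; 0 0 52 0 70; 0 0 57 0 70; 0 0 57 0 30; 0 0 57 0 30; 0 0 57 0 30; 0 0 57 0 30; 0 0 57 0 30; 0 0 57 0 30")

```text
clock: 23.3
eef_pos: [470.2, 201.5, 52.7]
eef_rot: [3.141, 0.0, 2.965]
wrist_force: [-0.6, -0.1, 4.5]
finger_gap: 35.9
```

```bash
python3 go.py 642.2 7.6 165 7.4
```

```text
pos [470.2 201.5  52.7] jaw 79.9 d: tx -203.3 ty -160.7 tz -112.3 twist,q6: [(np.float64(1.2654), -0.12), (np.float64(-1.8762), -3.26), (np.float64(4.4069), 3.02)] gap 35.9 F [-0.6 -0.1  4.5] clk 23.3
```

Call:
jog_arm(deltas="0 0 -35 0 30; 0 0 -75 0 30; 0 0 -112 0.1 30; -40 -30 -122 0.27 30; -75 -60 -122 0.44 30; -110 -88 -122 0.61 30; -145 -115 -122 0.78 30; -175 -140 -122 0.95 30; -203 -161 -122 1.12 30; -203 -161 -122 1.265 30")

```text
clock: 24.55
eef_pos: [642.3, 5.4, 173.2]
eef_rot: [-3.14, -0.0, 1.693]
wrist_force: [0.0, 0.7, -2.6]
finger_gap: 35.1
```

Call:
jog_arm(deltas="0 0 0 0 30; 0 0 0 0 30; 0 0 0 0 30; 0 0 0 0 30; 0 0 0 0 30; 0 0 0 0 30; 0 0 0 0 30; 0 0 0 0 30; 0 0 0 0 30; 0 0 0 0 30")

```text
clock: 25.8
eef_pos: [641.7, 7.3, 174.4]
eef_rot: [3.142, -0.0, 1.7]
wrist_force: [0.2, 0.1, -1.7]
finger_gap: 35.4
```

```bash
python3 go.py 642.2 7.6 127.9 7.4;python3 - <<'E'
from h import *
q,d2=cam('side')
cv2.imwrite('pics/a9s.png',cv2.resize(q[110:270,270:430,::-1],(560,560),interpolation=cv2.INTER_CUBIC))
from bc import *
q,S=B('side')
hsv=cv2.cvtColor(q,cv2.COLOR_RGB2HSV)
m=(S[...,2]>115)&(S[...,2]<205)&(abs(S[...,1])<45)&(abs(S[...,0])<60)
P=S[m]
for z in range(115,205,6):
    s=P[(P[:,2]>=z)&(P[:,2]<z+6)]
    if len(s): print(z,len(s),np.percentile(s[:,0],[5,50]).round(1),s[:,1].min().round(1),s[:,1].max().round(1))
E
```

```text
pos [641.7   7.3 174.4] jaw 7.4 d: tx 0.2 ty 0.5 tz 46.5 twist,q6: [(np.float64(0.0004), -0.12), (np.float64(-3.1412), -3.26), (np.float64(3.142), 3.02)] gap 35.4 F [ 0.2  0.1 -1.7] clk 25.8
121 12 [-23.7 -19.9] -36.2 33.1
127 33 [-23.7 -12.8] -34.4 32.7
133 34 [-24.6 -15.8] -29.7 27.2
139 41 [-23.9 -12.7] -24.2 20.2
145 27 [-23.8 -17.6] -16.7 15.4
151 19 [-24.4 -21.5] -10.5 8.5
157 27 [-25.6 -23.4] -18.9 16.7
163 47 [-25.9 -22.8] -24.7 27.5
169 57 [-25.5 -22.2] -30.6 27.9
175 51 [-25.2 -21.6] -31.1 27.0
181 58 [-26.9 -22.3] -31.2 26.7
187 100 [-25.7 -15.8] -31.0 28.8
193 67 [-18.1 -13.6] -30.9 28.9
199 31 [-16.7 -14.1] -31.1 28.7
```

View pics/a9s.png

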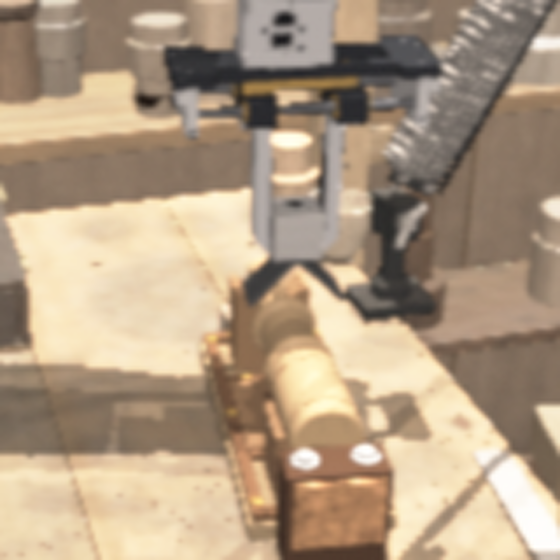

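Call:
jog_arm(deltas="0.5 1 10 0 30; 0.5 1 20 0 30; 0.5 1 30 0 30; 0.5 1 37 0 30; 0.5 1 41 0 30; 0.5 1 43.5 0 30; 0.5 1 45 0 30; 0.5 1 45.5 0 30; 0.5 1 46 0 30; 0.5 1 46 0 30")

```text
clock: 27.1
eef_pos: [642.7, 7.9, 128.5]
eef_rot: [3.141, 0.0, 1.7]
wrist_force: [0.1, -1.5, -1.6]
finger_gap: 35.4
```

```bash
python3 go.py 642.2 7.6 127.9 7.4;python3 - <<'E'
from h import *
q,d2=cam('side')
cv2.imwrite('pics/a10s.png',cv2.resize(q[130:270,290:430,::-1],(560,560),interpolation=cv2.INTER_CUBIC))
E
```

```text
pos [642.7   7.9 128.5] jaw 7.4 d: tx -0.3 ty -0.5 tz 0.6 twist,q6: [(np.float64(0.0003), -0.12), (np.float64(-3.1413), -3.26), (np.float64(3.1419), 3.02)] gap 35.4 F [ 0.1 -1.5 -1.6] clk 27.1
```

View pics/a10s.png

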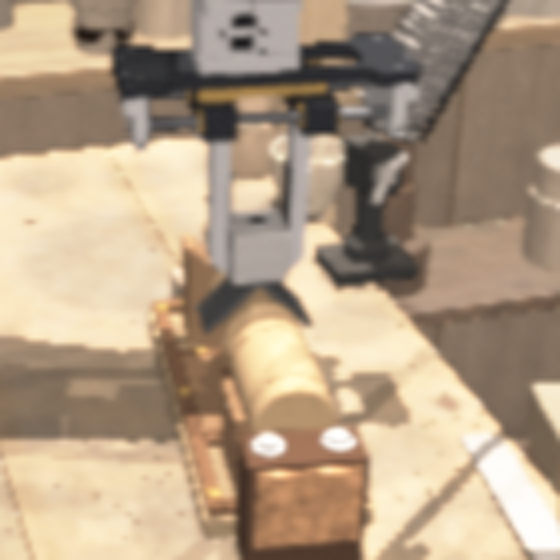

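Call:
jog_arm(deltas="0 0 0.4 0 30; 0 0 0.8 0 30; 0 0 1.2 0 30; 0 0 1.2 0 30; 0 0 1.2 0 30; 0 0 1.2 0 30; 0 0 1.2 0 30; 0 0 1.2 0 30; 0 0 1.2 0 30; 0 0 1.2 0 30")

```text
clock: 28.4
eef_pos: [642.7, 7.9, 128.3]
eef_rot: [3.141, 0.0, 1.7]
wrist_force: [-4.2, -0.7, 8.3]
finger_gap: 35.5
```

Call:
jog_arm(deltas="0 -0.2 -0.2 0 30; 0 -0.4 -0.4 0 30; 0 -0.4 -0.4 0 30; 0 -0.4 -0.4 0 30; 0 -0.4 -0.4 0 30; 0 -0.4 -0.4 0 30; 0 -0.4 -0.4 0 30; 0 -0.4 -0.4 0 30; 0 -0.4 -0.4 0 30; 0 -0.4 -0.4 0 30", squeeze=10)

```text
clock: 29.65
eef_pos: [642.3, 7.9, 127.9]
eef_rot: [3.141, 0.0, 1.7]
wrist_force: [-1.6, -0.6, 5.1]
finger_gap: 35.8
```

Call:
jog_arm(deltas="0 0 0 0 38; 0 0 0 0 42; 0 0 0 0 55; 0 0 0 0 70; 0 0 0 0 70; 0 0 -5 0 70; 0 0 -20 0 70; 0 0 -50 0 70; 0 0 -90 0 70; 0 0 -110 0 70")

```text
clock: 30.9
eef_pos: [642.7, 7.9, 241.4]
eef_rot: [3.138, 0.001, 1.7]
wrist_force: [-0.6, 0.2, 0.5]
finger_gap: 70.1
```

```bash
python3 go.py 470 60 250 7.4
```

```text
pos [642.7   7.9 241.4] jaw 7.4 d: tx 74.0 ty -164.5 tz -8.6 twist,q6: [(np.float64(0.0003), -0.0), (np.float64(-3.1412), -3.14), (np.float64(3.1419), 3.14)] gap 70.1 F [-0.6  0.2  0.5] clk 30.9
```

Call:
jog_arm(deltas="0 -40 -9 0 70; 20 -80 -9 0 70; 40 -120 -9 0 70; 60 -160 -9 0 70; 74 -200 -9 0 70; 74 -200 -9 0 70; 74 -200 -9 0 70; 74 -200 -9 0 70; 74 -200 -9 0 70; 74 -200 -9 0 70")

```text
clock: 32.15
eef_pos: [434.5, 55.3, 246.5]
eef_rot: [-3.141, -0.0, 1.7]
wrist_force: [0.0, 0.0, 0.0]
finger_gap: 70.1
```

```bash
python3 - <<'E'
from h import *
p,d=cam('top','top11'); q,d2=cam('side','side11')
cv2.imwrite('pics/a11.png',cv2.resize(p[130:230,250:410,::-1],(800,500),interpolation=cv2.INTER_CUBIC))
cv2.imwrite('pics/a11s.png',cv2.resize(q[130:270,290:430,::-1],(560,560),interpolation=cv2.INTER_CUBIC))
from bc import *
p,A=B('top')
m=(A[...,2]>135)&(A[...,2]<165)&(abs(A[...,1])<50)&(abs(A[...,0])<60)
P=A[m];r=cv2.minAreaRect(P[:,:2].astype(np.float32));print('block top',r,len(P))
g=P[P[:,2]>140];M=np.c_[g[:,:2]-g[:,:2].mean(0),np.ones(len(g))];print('plane',np.linalg.lstsq(M,g[:,2],rcond=None)[0])
m=(A[...,2]>70)&(A[...,2]<130)&(abs(A[...,1])<50)&(abs(A[...,0])<150)
for a in list(range(-140,-120,4))+list(range(112,132,4)):
    s=A[m&(A[...,0]>=a)&(A[...,0]<a+4)&(abs(A[...,1])<26)]
    if len(s): print(a,len(s),s[:,0].min().round(1),s[:,0].max().round(1),np.percentile(s[:,2],90).round(1))
q,S=B('side')
m=(S[...,2]>65)&(S[...,2]<155)&(abs(S[...,1])<45)&(S[...,0]>-45)&(S[...,0]<0)
P=S[m]
for z in range(65,155,6):
    s=P[(P[:,2]>=z)&(P[:,2]<z+6)]
    if len(s): print(z,len(s),np.percentile(s[:,0],[5,50]).round(1),s[:,1].min().round(1),s[:,1].max().round(1))
E
```

```text
block top ((-2.82003116607666, 0.29686546325683594), (35.7745361328125, 35.765541076660156), 89.44300842285156) 246
plane [4.74954777e-03 1.17710868e-02 1.47293074e+02]
-140 36 -139.8 -136.1 82.9
-136 8 -135.7 -133.5 78.5
-132 21 -131.3 -128.2 104.7
-128 36 -127.8 -124.1 105.6
-124 31 -123.6 -120.2 106.3
112 17 112.2 116.0 93.7
116 19 116.1 119.9 94.4
120 12 120.5 123.1 95.4
65 2 [-39.1 -38.6] -22.1 -22.0
71 3 [-39.5 -39.5] -32.1 -22.3
77 29 [-40.3 -21.1] -35.1 34.6
83 39 [-40.1 -21.9] -33.3 31.0
89 47 [-41.1 -22.4] -26.5 24.7
95 85 [-41.8 -23.1] -20.4 19.2
101 36 [-41.1 -35.6] -14.0 10.8
107 17 [-24.7 -22.2] -8.8 15.4
113 34 [-25.7 -23. ] -18.7 15.2
119 34 [-25.7 -23. ] -19.1 15.0
125 31 [-24.6 -23.2] -18.5 17.2
131 33 [-26.2 -22.5] -18.4 17.5
137 36 [-25.8 -23.6] -18.8 17.0
143 77 [-24.4 -15.3] -18.3 16.4
```

View pics/a11.png

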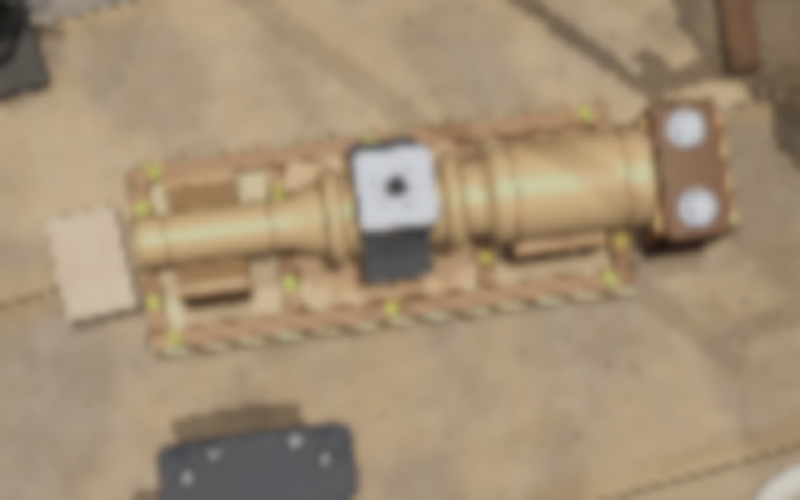

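View pics/a11s.png

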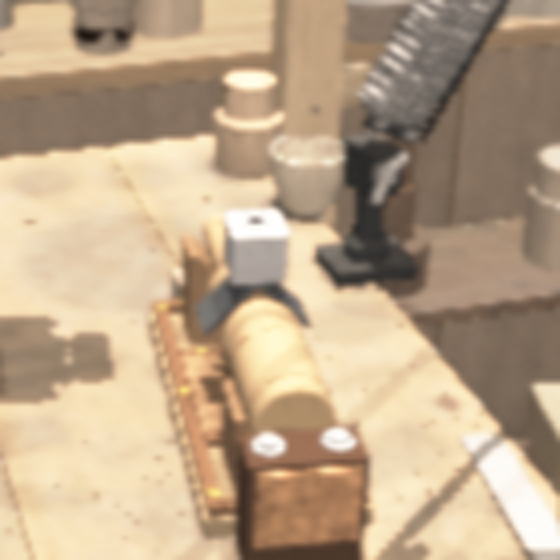

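The guide stands upright on the band: block top at (395,185) in the top crop, tilt about 0.7° or less, 1 mm off the band centre, clear of both beads. The leg, blocks and bystanders look undisturbed.

```bash
python3 -c "
from h import *
print(workorder.sign_off()); print(manip.read_state()['clock'])"
```

```text
the job is handed in; nothing more can be done
None
the job is handed in; nothing more can be done
```

The chair leg is set up for drilling, and I handed the job in at about 32 s of the 96 s allowed. The sign-off reports no verdict.

I seated the low V-block next to the stop, then the tall one in the other recess. I laid the leg in the two Vs with its foot at the stop, then set the metal guide on the band. The red look-alike was left alone.

Last checks, from the top camera unless noted:
- **Blocks:** each within about 2 mm of its recess centre, with the Vs within about 0.5° of the cradle line.
- **Leg:** level within camera noise, with its foot end about 2 mm from the stop.
- **Guide:** tilt about 0.7° or less, centred about 1 mm from the middle of the band, clear of both beads and astride it in the side view.
- **Bystanders:** the offcut is unmoved in the last top view. I did not re-measure the try square or the callipers, but nothing went near them.

The two cameras disagreed by about 2 mm along the cradle, which is within their calibration. No check failed. The largest wrist force in the move readings was about 9 N.

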